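# Tighten the knife's sharpening clamp to its clutch

### The arm

A 6-joint arm with a two-finger parallel gripper is mounted at the origin on the work surface. World frame = base frame: x ahead of the robot, y to its left, z up, the work surface at z = 0. Lengths are in m, angles in rad, forces in N, time in s.
With the tool pointing down it reaches from about 0.375 to 0.825 m from the base axis. Payload 5.5 kg.
Tool frame: the origin (TCP) lies at the very end of the fingers, on their centre line; the grasp point (between the pads) lies 19 mm behind it; z points along the fingers, y is the direction in which the jaws open and shut (so a half turn about z gives the same grasp; the last joint's range is limited). The gripper opens to 85 mm and grips with 20 to 120 N. Pads are 22 mm wide; open, the fingers measure 114 mm over their backs; the gripper's body (76 mm by 85 mm) begins 54 mm behind the grasp point. The pads swing forward as they close: fully open they stand 13 mm farther back than shut.
Start: joints at [1.28, 0.314, -0.047, 1.21, 0, 1.571], TCP at [0.172, 0.575, 0.231] pointing down, gripper open.
Joint ranges: [-2.67, 2.67], [-0.69, 1.73], [-1.03, 1.25], [-2.08, 2.16], [-1.42, 1.45], [-3.14, 3.14]. Speed limits (rad/s): [2.39, 2.39, 3.01, 3.14, 3.14, 3.14].

### API

Orientations are given as a 3x3 rotation matrix whose columns are the frame's x, y, z axes.
In Python, from workcell import arm gives the robot as it stands.
- The arm moves only by the tool send_rows, never from a script. Its argument "targets" is a list that holds one entry, the list of rows, each a list of 7 numbers: the gripper command: -1 is shut, 1 is fully open, values between are in proportion, then the shift along the tool's x, y, z in m, then the turn, a rotation vector about the tool's x, y, z in rad. A call has 1 to 8 rows; each row is the pose to reach, as a shift and turn from the pose measured when the call began, along the tool's axes at that moment; what a row does not reach only later rows make up. A row lasts 1/10 s, in which the tool goes at most 50 mm and 8.59 degrees, less where a joint would pass 70% of its speed; a pose out of reach is approached as far as the arm can. A call with a gripper value outside its range is refused whole. The fingers move at their own pace and stop on an object; the grip force is fixed at half the most. Time passes only in rows, so rows that repeat a pose let the fingers close. It gives the time, the measured TCP pose, the force and the opening at its end, in the units of the state.
- arm.get_state(): the state, without advancing time (a new reading comes with each control period).
- arm.camera(name): name is "scene" or "side" or "wrist"; returns a dict with "pixels" (420x560x3 uint8, red, green, blue), "depth" (420x560 float32, m along the optical axis (not along the pixel's ray), 0 where there is no reading), "vertical_fov" (degrees; the focal length in pixels is half the picture's height over the tangent of half this angle, whatever the lens; pixels are square), "cx", "cy" (the principal point, pixels), "rvec" (rotation vector, rad) and "tvec" (3), from world to camera coordinates, as OpenCV has them; the wrist camera has in their place "mount" (4x4, takes a point from camera to tool coordinates, whose origin is the TCP and whose axes are the flange's). Camera axes: x right, y down, z forward; pixel columns grow to the right and rows downward; lengths in m; the calibration is good to about 2 mm. The wrist camera is an equidistant fisheye: a pixel r from the principal point sees the ray r / f radians off the axis. A picture is of the moment at which its call begins: read the wrist's pose just before it.
- arm.close_job(): hands the job in, once; it reports no verdict.
Trained networks look in the newest picture that a camera, given by its name, has taken for a name from the list of things; names that differ only in an ending like _2 or _b are one class to them, and where a whole thing is asked for, a point or a joint stands for the part that bears it (a point fixed in the world has none). Each returns a list of dicts, best first, with "p" (0 to 1); they miss things now and then, are a little off and sometimes report something else, mostly with a low value. They report only what shows in the picture. A call takes as long as a camera call.
- arm.look_for(camera, query): "centre" ([column, row] in pixels, amid what is visible of it).
- arm.masks_of(camera, query): "pixels" (420x560 bool, what is visible of it) and "centre" ([column, row] in pixels, amid what is visible of it).
- arm.pinpoint(camera, query): "centre" ([column, row] in pixels: a listed point, or the origin of a listed thing).
The state is a dict: "time_s": time; "joint_positions": joint angles; "dq": joint speeds; "tau": joint torques, N m; "position": TCP position; "tcp_rot": TCP orientation; "contact_force": force on the tool from outside, world axes, zero at the start; "wrist_torque": the same for the moment, N m; "opening": opening from 0.0 (shut) to 1.0 (fully open).
Only numpy, scipy, OpenCV 4.12 (cv2) and the standard library are available. Lean on these libraries where they do the work, as an engineer would, in place of code of your own. Each camera call takes 0.05 s, during which the arm holds its last target.

### The job

Two sharpening clamps stand on the repair stall's table, one holding a straight kitchen knife, the other a curved sickle. Tighten the knife's clamp: turn its black thumbscrew clockwise (seen from above) until its clutch first slips, then stop at once and let go. Leave the sickle's clamp as it is.

Things in the scene. Friction and masses are not known exactly. Their poses are not given: they have to be found in the camera images.
- knife_grip (a point): Grip point of the black thumbscrew bar on the clamp with the kitchen knife (straight rectangular blade, dark handle); left or right by start. On the upright turning axis, 130 mm above the table, 12 mm below the bar's top. Bar 44 mm long, 14 thick; free sides from 26 mm below this point to 12 above. It turns with the bar: x along it, y across (pinch along y), z up. Plate 40 mm below.
- knife_screw (a joint): Turn of that clamp's screw, rad, clockwise from above: 0 open, 1.30 jaw hard on the blade, a dead stop. Starts at 0.2 to 0.8. Turns at 0.05 N m and stays where left. A brass pointer arm on the screw, just above the dark round plate (116 mm), reaching 44 mm from the axis, shows it: at the stop it points at the small raised brass rib on the plate's rim.
- knife_clutch (a joint): Slip of the black thumbscrew past its screw, rad, clockwise from above. Starts at 0, bar in line with the pointer arm, and stays 0 while the screw turns; with the screw stopped it slips at 0.18 N m and the bar runs ahead of the pointer. It does not spring back; turning back undoes the screw. A first slip is some 5 to 30 degrees; more overruns the clutch.
- sickle_pointer (a point): Tip of the like pointer arm on the other clamp (the one with the sickle: curved blade, pale handle), 44 mm from that screw's axis, 93 mm above the table. It shows whether that screw has been turned: leave it.

How it is judged:
By the outcome, as a careful person would: the job done as asked, in the order asked, and still so for the second after the job is handed in, with the robot touching nothing.
It also fails if it takes over 32 s, if anything falls off the work surface, if the arm or the gripper's body presses on something with over 40 N, if the wrist force passes 120 N, or if a joint passes its speed limit or range.

## Working session

There is one attempt and no reset: what is moved stays moved. The work goes in short steps, Python scripts to look and compute and a tool call to move; the robot and the scene stay as the last step left them, time stands still between calls to the robot, and variables do not carry over. Pictures are saved under pics/ and viewed, and the job is handed in when it is done.

Besides the shell and the picture viewer there is one more tool, called after "Request:" as a command line: name --argument value ..., lists and objects as JSON in quotes. send_rows: Moves the arm, as the interface text tells. Its arguments: {"type":"object","properties":{"targets":{"type":"array","items":{"type":"array","items":{"type":"array","items":{"type":"number"}}}}},"required":["targets"]}

```bash
mkdir -p pics; ls; cat > h.py <<'E'
import numpy as np, cv2
from workcell import arm
def cam(n,save=None):
    s=arm.get_state(); c=arm.camera(n)
    if save: cv2.imwrite('pics/'+save,c['pixels'][:,:,::-1])
    c['s']=s; return c
def f(c): return 210/np.tan(np.radians(c['vertical_fov'])/2)
def ray(c,px):
    u=(px[0]-c['cx'])/f(c); v=(px[1]-c['cy'])/f(c)
    if 'mount' in c:
        r=np.hypot(u,v); d=np.array([u/r*np.sin(r),v/r*np.sin(r),np.cos(r)]) if r>0 else np.array([0,0,1.])
        M=np.array(c['mount']);R=np.array(c['s']['tcp_rot']);p=np.array(c['s']['position'])
        return p+R@M[:3,3], R@M[:3,:3]@d
    R=cv2.Rodrigues(np.array(c['rvec'],float))[0]; t=np.array(c['tvec'],float).ravel()
    return -R.T@t, R.T@np.array([u,v,1.])
def atz(c,px,z):
    o,d=ray(c,px); return o+d*(z-o[2])/d[2]
def proj(c,P):
    P=np.array(P,float)
    if 'mount' in c:
        M=np.array(c['mount']);R=np.array(c['s']['tcp_rot']);p=np.array(c['s']['position'])
        q=M[:3,:3].T@(R.T@(P-p)-M[:3,3]); r=np.arccos(q[2]/np.linalg.norm(q)); n=np.hypot(q[0],q[1])
        return f(c)*r*q[0]/n+c['cx'], f(c)*r*q[1]/n+c['cy']
    q=cv2.Rodrigues(np.array(c['rvec'],float))[0]@P+np.array(c['tvec'],float).ravel()
    return f(c)*q[0]/q[2]+c['cx'], f(c)*q[1]/q[2]+c['cy']
E
python3 - <<'E'
from h import *
for n in ['scene','side','wrist']:
    c=cam(n,n+'1.png')
    for q in ['knife_grip','sickle_pointer']:
        for r in arm.pinpoint(n,q)[:3]:
            print(n,q,r['p'],r['centre'],atz(c,r['centre'],.13 if q[0]=='k' else .093))
    for r in arm.look_for(n,'knife_screw')[:3]: print('screw',r['p'],r['centre'])
s=arm.get_state();print(s['time_s'],s['position'],s['tcp_rot'],s['opening'])
E
```

```text
pics
scene knife_grip 0.61 [405.9, 172.3] [0.4643246 0.2822014 0.13     ]
scene sickle_pointer 0.8 [151.4, 254.8] [ 0.61856629 -0.25517458  0.093     ]
screw 0.71 [403.3, 178.4]
side knife_grip 0.84 [320.6, 340.4] [0.46352135 0.27780417 0.13      ]
side sickle_pointer 0.78 [274.3, 159.4] [ 0.61059034 -0.2593852   0.093     ]
screw 0.6 [317.9, 344.1]
0.6 [0.17202044 0.57482876 0.23132164] [[-9.58017916e-01  2.86708340e-01  7.56401501e-06]
 [ 2.86708340e-01  9.58017913e-01  7.42197280e-05]
 [ 1.40329531e-05  7.32724953e-05 -9.99999997e-01]] 0.997856612963541
```

View pics/scene1.png

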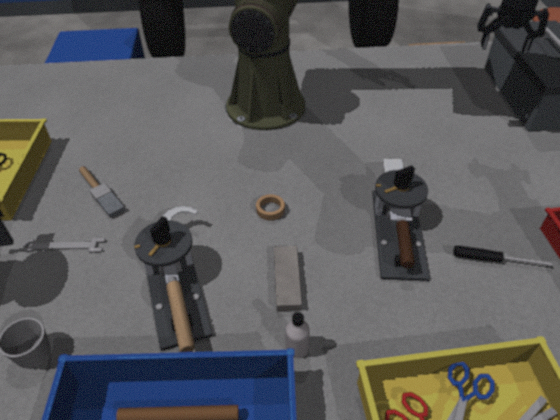

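View pics/side1.png

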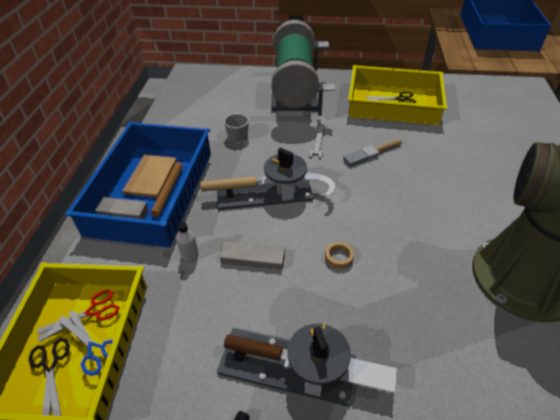

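View pics/wrist1.png

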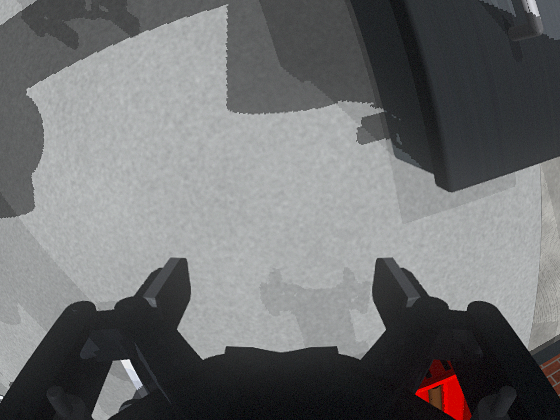

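```bash
python3 - <<'E'
import cv2,numpy as np
a=cv2.imread('pics/scene1.png')[150:220,360:450];b=cv2.imread('pics/side1.png')[310:390,270:370]
cv2.imwrite('pics/z1.png',np.hstack([cv2.resize(a,(400,400),interpolation=2),cv2.resize(b,(400,400),interpolation=2)]))
E
```

```text
(no output)
```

View pics/z1.png

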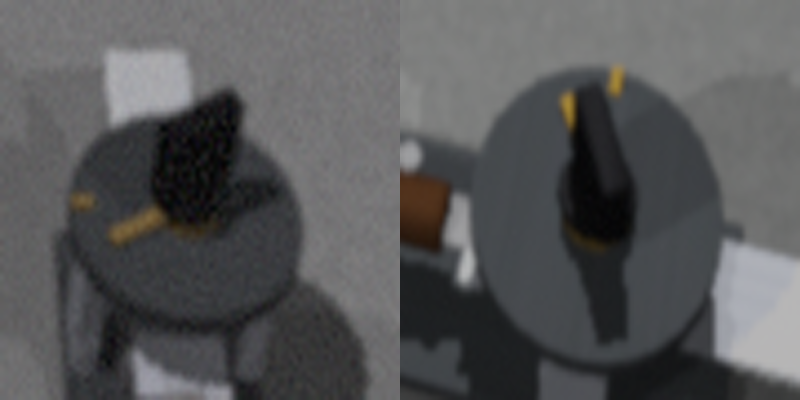

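```bash
python3 - <<'E'
from h import *
for n,rib,tip in [('scene',(378.5,185),(385.9,191.7)),('side',(324.3,326),(312,329))]:
    c=cam(n)
    # plate centre by dark ellipse? use grip
    g=arm.pinpoint(n,'knife_grip')[0]; G=atz(c,g['centre'],.13)
    R=atz(c,rib,.093);T=atz(c,tip,.093)
    print(n,G,R-G,T-G,[np.degrees(np.arctan2(*(x-G)[1::-1])) for x in(R,T)],[np.linalg.norm((x-G)[:2]) for x in(R,T)])
    s=c['s']
print(s['joint_positions'],s['time_s'])
R=np.array(s['tcp_rot']);print(R.T@(np.array([.464,.28,.29])-s['position']))
E
```

```text
scene [0.46763224 0.28311342 0.13      ] [-0.00720759 -0.05495038 -0.037     ] [ 0.01514406 -0.04339516 -0.037     ] [np.float64(-97.47256526232121), np.float64(-70.76201716127245)] [np.float64(0.055421059852966865), np.float64(0.04596174788854715)]
side [0.46056517 0.27730192 0.13      ] [-0.00366023 -0.04981041 -0.037     ] [ 0.01910894 -0.0411006  -0.037     ] [np.float64(-94.20272128606827), np.float64(-65.06482756578177)] [np.float64(0.04994471002777077), np.float64(0.04532561391331956)]
[ 1.28000720e+00  3.13477373e-01 -4.70665152e-02  1.21021840e+00
  4.59447982e-07  1.57080615e+00] 0.7
[-0.36424407 -0.19872341 -0.05867916]
```

Request:
send_rows --targets '[[[1, -0.043, -0.023, 0, 0, 0, 0.11], [1, -0.086, -0.047, 0, 0, 0, 0.22], [1, -0.13, -0.07, 0, 0, 0, 0.33], [1, -0.173, -0.094, 0, 0, 0, 0.44], [1, -0.216, -0.117, 0, 0, 0, 0.55], [1, -0.26, -0.141, 0, 0, 0, 0.66], [1, -0.303, -0.164, 0, 0, 0, 0.77], [1, -0.346, -0.188, 0, 0, 0, 0.89]]]'

```text
time_s: 1.6
position: [0.4509, 0.294, 0.2316]
tcp_rot: [[-0.376, 0.927, 0.001], [0.927, 0.376, 0.001], [0.0, 0.001, -1.0]]
contact_force: [0.8, 1.2, -0.2]
opening: 1.0
```

```bash
python3 - <<'E'
from h import *
c=cam('wrist','w2.png'); s=c['s']; print(s['time_s'],s['position'],s['joint_positions'],np.degrees(np.arctan2(s['tcp_rot'][1][1],s['tcp_rot'][0][1])))
print(np.round(c['mount'],3),f(c))
for r in arm.pinpoint('wrist','knife_grip')[:3]: print(r['p'],r['centre'],atz(c,r['centre'],.13))
print(proj(c,[.464,.28,.13]))
R=np.array(s['tcp_rot']);print(R.T@(np.array([.464,.28,.2])-s['position']))
E
```

```text
1.6 [0.45086688 0.29399911 0.23162586] [ 5.77760830e-01  1.96561059e-01 -1.98427643e-01  1.17495770e+00
  1.16882326e-04  1.76319713e+00] 22.079499739475665
[[ 0.    -0.96  -0.279  0.071]
 [ 1.     0.    -0.    -0.   ]
 [ 0.    -0.279  0.96  -0.142]
 [ 0.     0.     0.     1.   ]] 325.19226210127806
0.9 [294.2, 233.0] [0.46891129 0.27672762 0.13      ]
(np.float64(290.12203504255), np.float64(227.30060038426424))
[-0.01791788  0.00688214  0.03162649]
```

View pics/w2.png

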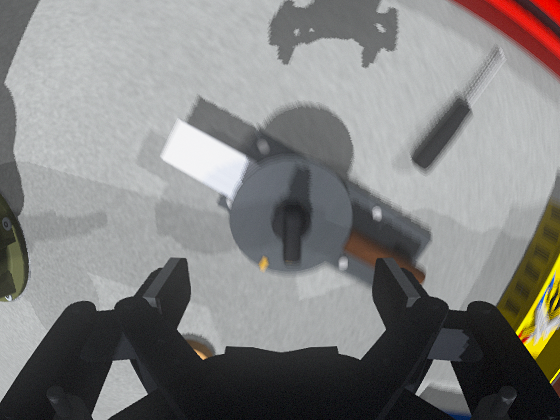

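```bash
python3 - <<'E'
from h import *
c=cam('wrist')
P=atz(c,(291,211.5),.09);R=atz(c,(264,263),.093)
print(P,R,np.degrees(np.arctan2(*(R-P)[1::-1])),np.linalg.norm((R-P)[:2]))
for m in arm.masks_of('wrist','knife_grip')[:1]:
    print(m['p'],m['centre']); M=m['pixels'];ys,xs=np.nonzero(M);print(xs.min(),xs.max(),ys.min(),ys.max())
im=c['pixels'][150:290,210:370,::-1]
cv2.imwrite('pics/z2.png',cv2.resize(im,(800,600),interpolation=2))
E
```

```text
[0.46788288 0.27869494 0.09      ] [0.4631517  0.22205537 0.093     ] -94.77490974369066 0.056836835592647184
0.89 [290.3, 218.9]
269 307 193 256
```

View pics/z2.png

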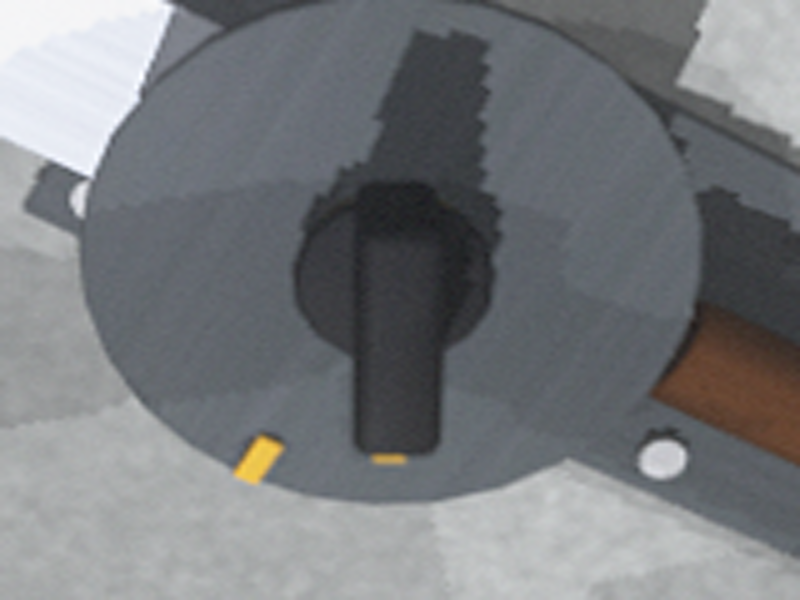

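```bash
python3 - <<'E'
from h import *
c=cam('wrist'); s=c['s']
T=atz(c,(287.8,257.5),.095);A=atz(c,(289.2,205),.142);B=atz(c,(289.4,254.5),.142)
P=np.array([.468,.2785,.09]);ang=lambda v:np.degrees(np.arctan2(v[1],v[0]))
print((A+B)/2,ang(B-A),np.linalg.norm(B-A),T,ang(T-P),np.linalg.norm((T-P)[:2]))
R=np.array(s['tcp_rot']);print(R.T@(np.array([.4675,.278,.113])-s['position']))
E
```

```text
[0.46172737 0.28202337 0.142     ] -67.0866572678607 0.04023895839360575 [0.47876517 0.24053136 0.095     ] -74.17049038181516 0.039465252512080676
[-0.02193657  0.00969654  0.11829615]
```

Request:
send_rows --targets '[[[1, -0.018, 0.008, 0.03, 0, 0, 0], [1, -0.018, 0.008, 0.06, 0, 0, 0], [1, -0.018, 0.008, 0.06, 0, 0, 0]]]'

```text
time_s: 2.15
position: [0.4603, 0.2814, 0.1677]
tcp_rot: [[-0.382, 0.924, -0.007], [0.924, 0.382, -0.003], [-0.0, -0.007, -1.0]]
contact_force: [-0.9, 1.0, -1.2]
opening: 1.002
```

```bash
python3 - <<'E'
from h import *
c=cam('wrist','w3.png'); s=c['s']; print(s['time_s'],s['position'])
for r in arm.pinpoint('wrist','knife_grip')[:3]: print(r['p'],r['centre'],atz(c,r['centre'],.13))
im=c['pixels'][150:330,180:420,::-1]
cv2.imwrite('pics/z3.png',cv2.resize(im,(800,600),interpolation=2))
E
```

```text
2.15 [0.46034119 0.28138748 0.16767946]
0.83 [289.6, 246.9] [0.46726279 0.27633107 0.13      ]
```

View pics/z3.png

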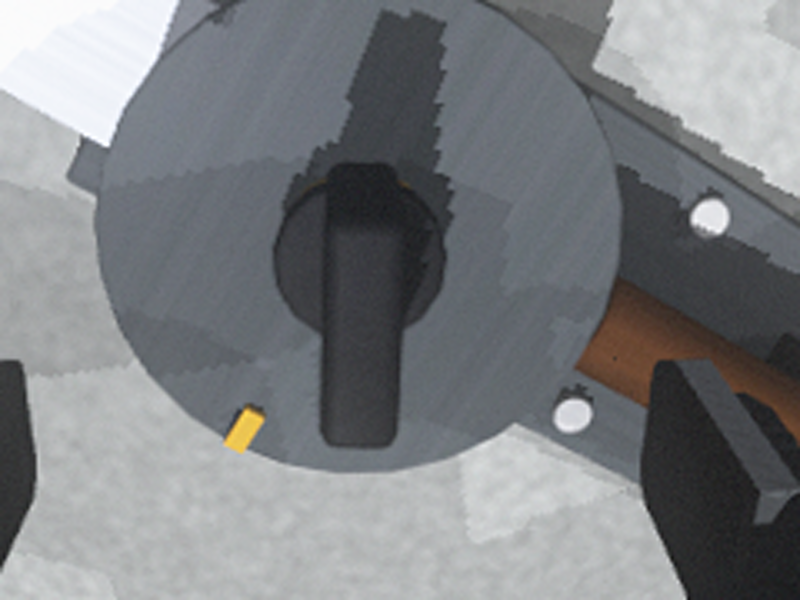

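```bash
python3 - <<'E'
from h import *
c=cam('wrist'); s=c['s'];print(s['position'],s['dq'])
A=atz(c,(180+.3*367,216.6),.142);B=atz(c,(180+.3*361,284),.142)
ang=lambda v:np.degrees(np.arctan2(v[1],v[0]))
print((A+B)/2,ang(B-A),np.linalg.norm(B-A))
# plate centre: ellipse cols 95..622, rows ~-15..470
P=atz(c,(180+.3*358,150+.3*228),.09);print(P)
R=atz(c,(180+.3*245,150+.3*430),.093);print(R,ang(R-P),np.linalg.norm((R-P)[:2]))
print(ang(np.array(s['tcp_rot'])[:,1]))
R=np.array(s['tcp_rot']);print(R.T@(np.array([.4655,.279,.113])-s['position']))
d=c['depth'];print(d[250:280:6,275:305:4])
E
```

```text
[0.46251153 0.28273248 0.17145094] [-0.00330416 -0.01864085  0.03507583  0.00200849 -0.00057521  0.00057602]
[0.46906171 0.27799742 0.142     ] -68.39369218421639 0.04290744209739612
[0.46767603 0.28086095 0.09      ]
[0.46229544 0.22617703 0.093     ] -95.61949207907355 0.054947990643094614
22.47505217463524
[-0.00462409  0.00142986  0.05844612]
[[0.18683156 0.18758298 0.18666232 0.18664128 0.18710744 0.24243265
  0.24216753 0.24275923]
 [0.18829389 0.18697873 0.18796068 0.1873812  0.1877671  0.24550281
  0.24401136 0.24525921]
 [0.18887554 0.18879227 0.18945226 0.18776785 0.18913323 0.24585567
  0.24489245 0.24596845]
 [0.19025627 0.18925722 0.1898226  0.1892947  0.19131255 0.24667391
  0.2466634  0.24667509]
 [0.1915954  0.18985415 0.1918821  0.19071579 0.19122623 0.24775147
  0.24830514 0.2490113 ]]
```

```bash
python3 - <<'E'
from h import *
c=cam('wrist'); s=c['s'];print(s['time_s'],s['position'],s['contact_force'],s['wrist_torque'])
r=arm.pinpoint('wrist','knife_grip')[0];print(r['p'],r['centre'],atz(c,r['centre'],.13))
d=c['depth']; m=(d<.2)&(d>.16); m[:, :240]=0;m[:,340:]=0;m[:200]=0;m[310:]=0
n,l,st,ce=cv2.connectedComponentsWithStats(m.astype(np.uint8)); print(st,ce)
ys,xs=np.nonzero(m); P=[]
for x,y in zip(xs,ys):
    o,dd=ray(c,(x,y)); 
    M=np.array(c['mount']);zax=np.array(s['tcp_rot'])@M[:3,2]
    P.append(o+dd*d[y,x]/(dd@zax))
P=np.array(P); Q=P[(P[:,2]>.137)&(P[:,2]<.147)];print(len(P),len(Q),np.median(P[:,2]))
rc=cv2.minAreaRect((Q[:,:2]*1000).astype(np.float32));print(rc,Q.mean(0))
R=np.array(s['tcp_rot']);C=np.array([*np.array(rc[0])/1000,.113]);print(R.T@(C-s['position']))
E
```

```text
2.3 [0.46335796 0.28309452 0.17242334] [ 0.63443304 -0.19431845  0.19112554] [-0.02161239  0.05180413 -0.06345399]
0.7 [285.4, 242.8] [0.46797889 0.27788031 0.13      ]
[[     0      0    560    420 233461]
 [   270    204     26     77   1739]] [[279.48244032 209.25601278]
 [281.8573893  242.25531915]]
1739 1584 0.14145517341774624
((465.5003662109375, 278.1590576171875), (13.759439468383789, 43.184181213378906), 20.46019744873047) [0.464858   0.27949632 0.14137678]
[-5.42905908e-03  6.72302608e-05  5.94188767e-02]
```

Request:
send_rows --targets '[[[1, -0.005, 0, 0.03, 0, 0, 0.03], [1, -0.005, 0, 0.058, 0, 0, 0.03], [1, -0.005, 0, 0.058, 0, 0, 0.03], [1, -0.005, 0, 0.058, 0, 0, 0.03], [1, -0.005, 0, 0.058, 0, 0, 0.03]]]'

```text
time_s: 2.9
position: [0.4674, 0.2795, 0.1171]
tcp_rot: [[-0.354, 0.935, 0.004], [0.935, 0.354, 0.003], [0.002, 0.005, -1.0]]
contact_force: [1.1, 0.4, -0.2]
opening: 0.997
```

```bash
python3 - <<'E'
from h import *
c=cam('wrist','w4.png'); s=c['s']; print(s['time_s'],s['position'],s['contact_force'],np.round(s['wrist_torque'],3))
E
```

```text
2.9 [0.46737245 0.27952288 0.11705713] [ 1.0768282   0.40421571 -0.23804963] [ 0.045 -0.011 -0.009]
```

View pics/w4.png

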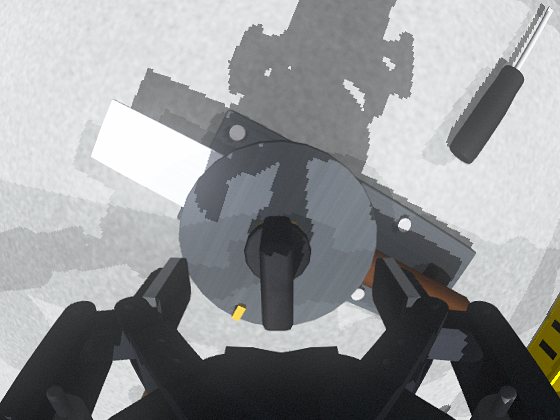

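Request:
send_rows --targets '[[[-1, 0, -0.002, 0.002, 0, 0, 0], [-1, 0, -0.002, 0.002, 0, 0, 0], [-1, 0, -0.002, 0.002, 0, 0, 0], [-1, 0, -0.002, 0.002, 0, 0, 0], [-1, 0, -0.002, 0.002, 0, 0, 0], [-1, 0, -0.002, 0.002, 0, 0, 0], [-1, 0, -0.002, 0.002, 0, 0, 0]]]'

```text
time_s: 3.65
position: [0.4656, 0.2788, 0.1152]
tcp_rot: [[-0.354, 0.935, 0.004], [0.935, 0.354, 0.003], [0.002, 0.005, -1.0]]
contact_force: [-0.8, -0.4, 3.4]
opening: 0.152
```

```bash
python3 - <<'E'
from h import *
c=cam('wrist','w5.png'); s=c['s']; print(s['time_s'],s['position'],s['contact_force'],np.round(s['wrist_torque'],3),s['opening'],np.degrees(np.arctan2(s['tcp_rot'][1][1],s['tcp_rot'][0][1])))
E
```

```text
3.65 [0.46558273 0.27883917 0.11519668] [-0.83243532 -0.3910922   3.42071248] [-0.128  0.248 -0.063] 0.1518092261994251 20.716829502431963
```

View pics/w5.png

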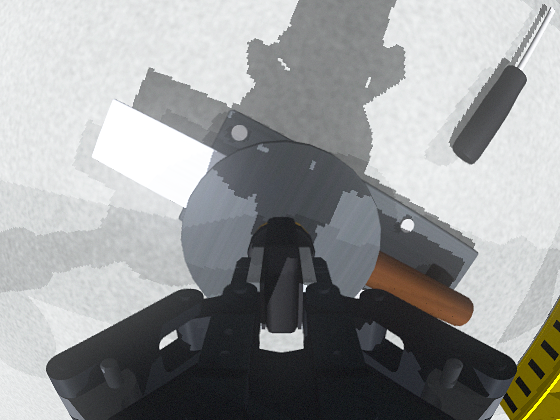

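Request:
send_rows --targets '[[[-1, 0, 0, 0, 0, 0, 0.1], [-1, 0, 0, 0, 0, 0, 0.2], [-1, 0, 0, 0, 0, 0, 0.3], [-1, 0, 0, 0, 0, 0, 0.35], [-1, 0, 0, 0, 0, 0, 0.35]]]'

```text
time_s: 4.2
position: [0.4658, 0.2788, 0.1152]
tcp_rot: [[-0.011, 1.0, 0.005], [1.0, 0.011, 0.003], [0.003, 0.005, -1.0]]
contact_force: [1.1, -0.2, 2.7]
opening: 0.151
```

```bash
cat > chk.py <<'E'
from h import *
import sys
s=arm.get_state()
print(s['time_s'],np.round(s['position'],4),np.round(s['contact_force'],1),np.round(s['wrist_torque'],3),s['opening'],'bar',np.degrees(np.arctan2(s['tcp_rot'][1][1],s['tcp_rot'][0][1]))-90)
a=cam('scene');b=cam('side')
if len(sys.argv)>2: arm.camera('wrist')
a=a['pixels'][150:220,360:450,::-1];b=b['pixels'][310:390,270:370,::-1]
cv2.imwrite('pics/%s.png'%sys.argv[1],np.hstack([cv2.resize(a,(400,400),interpolation=2),cv2.resize(b,(400,400),interpolation=2)]))
for i in range(2):
    s=arm.get_state();print(np.round(s['wrist_torque'],3),np.round(s['tau'][-1],3)); 
E
python3 chk.py z6
```

```text
4.2 [0.4658 0.2788 0.1152] [ 1.1 -0.2  2.7] [-0.064 -0.008 -0.043] 0.1512290527120619 bar -89.34738605101644
[-0.046 -0.131 -0.038] -0.022
[-0.046 -0.131 -0.038] -0.022
```

View pics/z6.png

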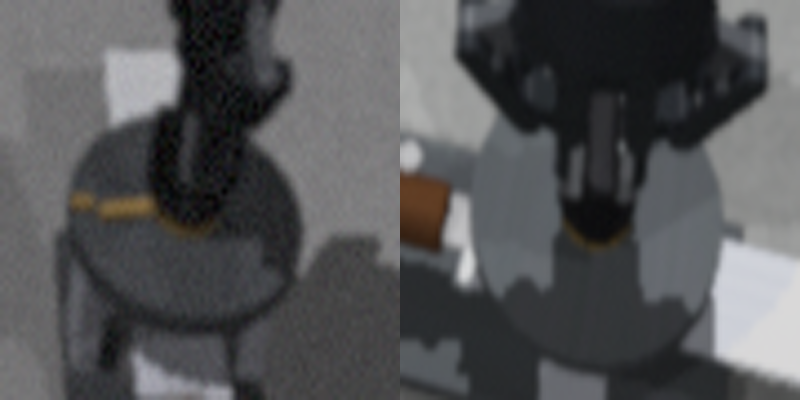

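Request:
send_rows --targets '[[[-1, 0, 0, 0, 0, 0, 0.05], [-1, 0, 0, 0, 0, 0, 0.1]]]'

```text
time_s: 4.5
position: [0.4659, 0.2788, 0.1152]
tcp_rot: [[0.088, 0.996, 0.005], [0.996, -0.088, 0.003], [0.004, 0.005, -1.0]]
contact_force: [-0.7, 0.6, 0.6]
opening: 0.157
```

```bash
python3 chk.py z7
```

```text
4.5 [0.4659 0.2788 0.1152] [-0.7  0.6  0.6] [-0.085 -0.015  0.035] 0.15703119328949752 bar -95.04339551015107
[-0.117 -0.055 -0.041] 0.279
[-0.117 -0.055 -0.041] 0.279
```

View pics/z7.png

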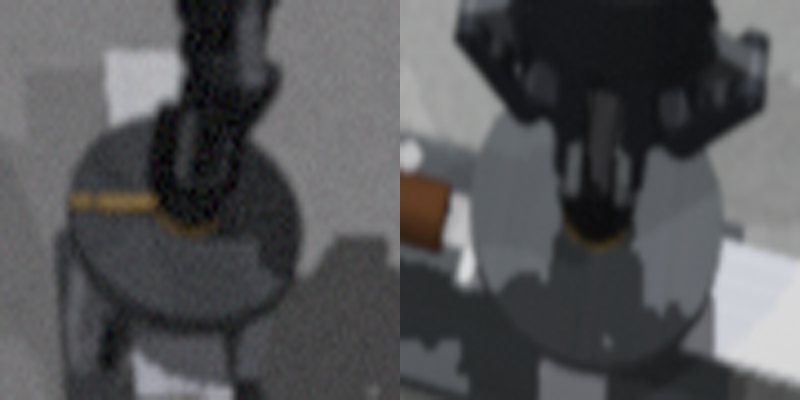

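Request:
send_rows --targets '[[[-1, 0, 0, 0, 0, 0, 0.05], [-1, 0, 0, 0, 0, 0, 0.1]]]'

```text
time_s: 4.8
position: [0.466, 0.2788, 0.1152]
tcp_rot: [[0.185, 0.983, 0.005], [0.983, -0.185, 0.003], [0.004, 0.004, -1.0]]
contact_force: [0.5, -0.1, 1.4]
opening: 0.155
```

```bash
python3 chk.py z8
```

```text
4.8 [0.466  0.2788 0.1152] [ 0.5 -0.1  1.4] [-0.154 -0.064  0.148] 0.1546785869941879 bar -100.66445928927298
[-0.114 -0.056 -0.001] 0.258
[-0.114 -0.056 -0.001] 0.258
```

View pics/z8.png

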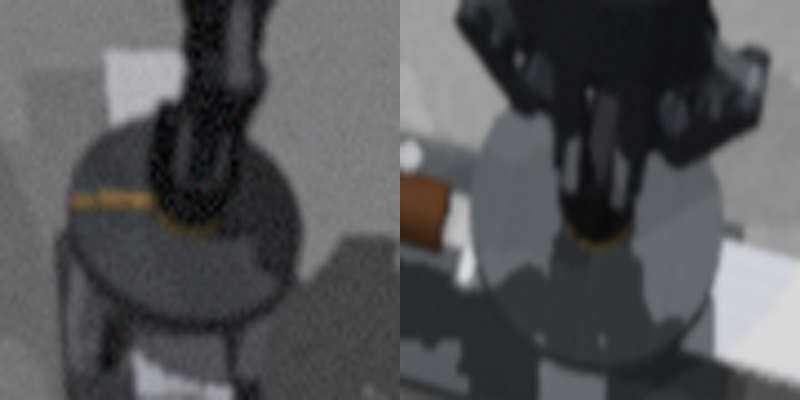

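Request:
send_rows --targets '[[[-1, 0, 0, 0, 0, 0, 0.05], [-1, 0, 0, 0, 0, 0, 0.1]]]'

```text
time_s: 5.1
position: [0.4661, 0.2788, 0.1152]
tcp_rot: [[0.28, 0.96, 0.005], [0.96, -0.28, 0.003], [0.005, 0.004, -1.0]]
contact_force: [0.3, -0.5, 2.2]
opening: 0.152
```

```bash
python3 chk.py z9; python3 - <<'E'
import cv2,numpy as np
for n in ['z6','z7','z8','z9']:
    a=cv2.imread(f'pics/{n}.png').astype(int)[170:250,60:158]
    m=a[:,:,2]-a[:,:,0]; 
    out=[]
    for lo,hi in((8,34),(42,60),(60,78),(78,92)):
        w=np.clip(m[:,lo:hi]-25,0,None); out.append(round(170+(w*np.arange(80)[:,None]).sum()/w.sum(),1))
    print(n,out)
E
```

```text
5.1 [0.4661 0.2788 0.1152] [ 0.3 -0.5  2.2] [-0.15  -0.093  0.176] 0.15206641763288653 bar -106.2819323784687
[-0.112 -0.075 -0.079] 0.256
[-0.112 -0.075 -0.079] 0.256
z6 [np.float64(201.5), np.float64(209.0), np.float64(207.0), np.float64(206.2)]
z7 [np.float64(201.2), np.float64(202.3), np.float64(202.6), np.float64(202.3)]
z8 [np.float64(201.2), np.float64(198.9), np.float64(200.2), np.float64(200.1)]
z9 [np.float64(201.3), np.float64(199.3), np.float64(200.1), np.float64(200.3)]
```

View pics/z9.png

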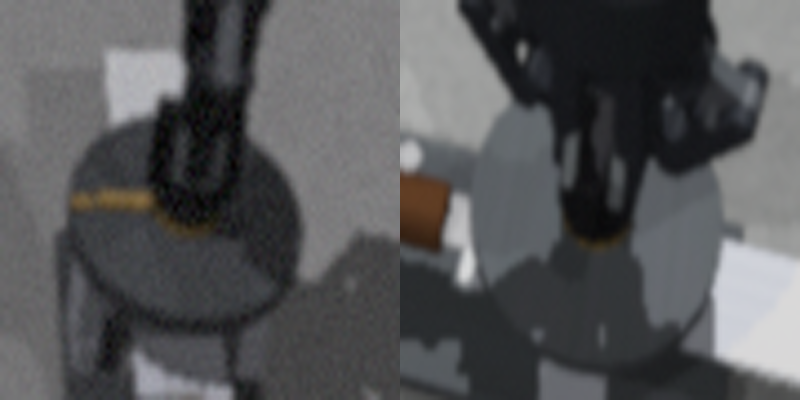

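Request:
send_rows --targets '[[[-1, 0, 0, 0, 0, 0, 0.05], [-1, 0, 0, 0, 0, 0, 0.05], [-1, 0, 0, 0, 0, 0, 0.05]]]'

```text
time_s: 5.5
position: [0.4661, 0.2788, 0.1152]
tcp_rot: [[0.325, 0.946, 0.005], [0.946, -0.325, 0.003], [0.005, 0.004, -1.0]]
contact_force: [0.2, -0.7, 0.4]
opening: 0.152
```

```bash
python3 chk.py z10; python3 - <<'E'
import cv2,numpy as np
for n in ['z10']:
    a=cv2.imread(f'pics/{n}.png').astype(int)[170:250,60:158]
    m=a[:,:,2]-a[:,:,0]; 
    print([round(170+(w*np.arange(80)[:,None]).sum()/w.sum(),1) for w in [np.clip(m[:,lo:hi]-25,0,None) for lo,hi in((8,34),(42,60),(60,78),(78,92))]])
E
```

```text
5.5 [0.4661 0.2788 0.1152] [ 0.2 -0.7  0.4] [-0.206 -0.059 -0.015] 0.15239893034004182 bar -108.9684723801354
[-0.121 -0.065  0.087] 0.039
[-0.121 -0.065  0.087] 0.039
[np.float64(201.3), np.float64(199.2), np.float64(199.9), np.float64(200.6)]
```

Pointer stopped at the rib, bar about 11° ahead. Let go now.

Request:
send_rows --targets '[[[1, 0, 0, 0, 0, 0, 0], [1, 0, 0, 0, 0, 0, 0], [1, 0, 0, 0, 0, 0, 0], [1, 0, 0, 0, 0, 0, 0], [1, 0, 0, 0, 0, 0, 0], [1, 0, 0, -0.02, 0, 0, 0], [1, 0, 0, -0.06, 0, 0, 0], [1, 0, 0, -0.1, 0, 0, 0]]]'

```text
time_s: 6.4
position: [0.4648, 0.278, 0.2157]
tcp_rot: [[0.326, 0.946, 0.004], [0.946, -0.326, 0.002], [0.003, 0.003, -1.0]]
contact_force: [0.2, 0.4, 0.9]
opening: 0.999
```

Request:
send_rows --targets '[[[1, 0, 0, -0.02, 0, 0, 0], [1, 0, 0, -0.03, 0, 0, 0], [1, 0, 0, -0.03, 0, 0, 0], [1, 0, 0, -0.03, 0, 0, 0]]]'

```text
time_s: 6.8
position: [0.4642, 0.2776, 0.2444]
tcp_rot: [[0.326, 0.946, 0.002], [0.946, -0.326, 0.001], [0.002, 0.002, -1.0]]
contact_force: [0.2, -0.7, -0.2]
opening: 0.999
```

```bash
python3 chk.py z11; python3 - <<'E'
from h import *
c=cam('wrist','w11.png');s=c['s'];d=c['depth']
print(s['position'],s['opening'],arm.pinpoint('wrist','knife_grip')[:1])
im=c['pixels'][150:290,210:370,::-1]
cv2.imwrite('pics/z12.png',cv2.resize(im,(800,600),interpolation=2))
M=np.array(c['mount']);zax=np.array(s['tcp_rot'])@M[:3,2];P=[]
for y in range(150,290):
  for x in range(210,370):
    if d[y,x]>0:
      o,dd=ray(c,(x,y));P.append(o+dd*d[y,x]/(dd@zax))
P=np.array(P);Q=P[(P[:,2]>.137)&(P[:,2]<.147)&(np.hypot(P[:,0]-.466,P[:,1]-.279)<.03)]
print(cv2.minAreaRect((Q[:,:2]*1000).astype(np.float32)))
E
```

```text
6.8 [0.4642 0.2776 0.2444] [ 0.2 -0.7 -0.2] [ 0.003 -0.008 -0.029] 0.9988494907059019 bar -109.00033384137336
[ 0.009  0.049 -0.006] -0.0
[ 0.009  0.049 -0.006] -0.0
[0.46384174 0.27744618 0.24390378] 1.0027301366355752 [{'centre': [286.4, 202.0], 'p': 0.8}]
((466.0216369628906, 277.3544616699219), (44.22574234008789, 13.722447395324707), 70.82400512695312)
```

View pics/z11.png

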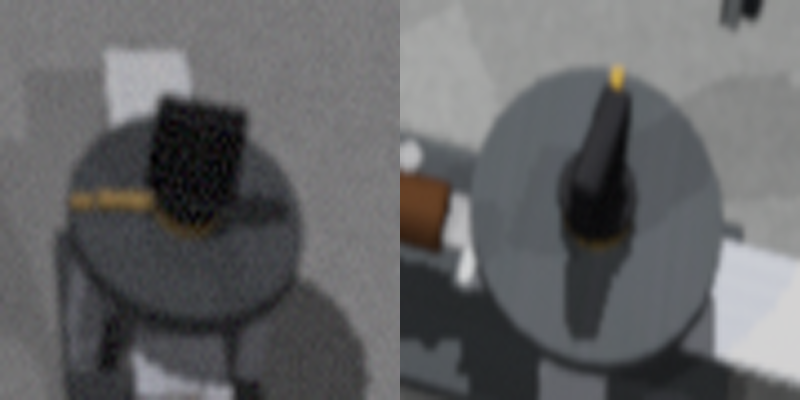

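View pics/z12.png

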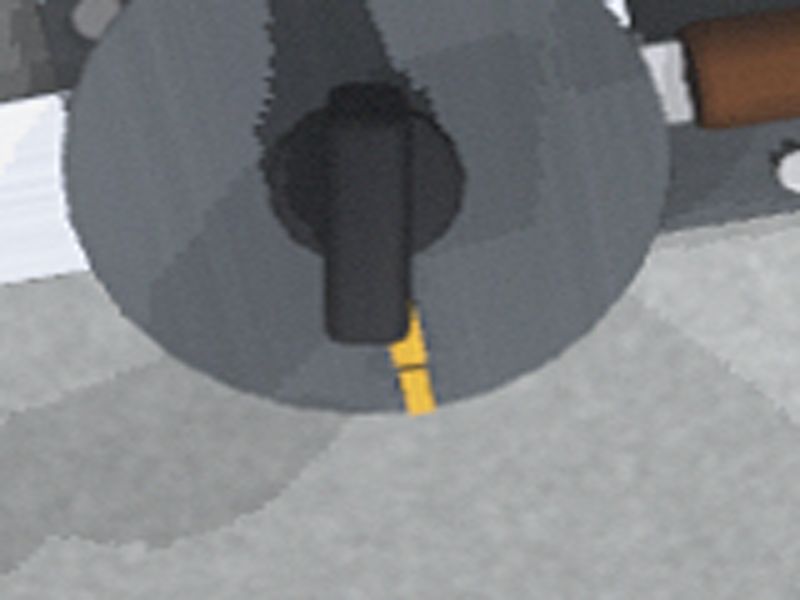

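Both pictures show the pointer in line with the rib (the overhead crop puts both near 405–420, 340–400). The bar is about 11° clockwise of them, and the gripper is clear.

```bash
python3 - <<'E'
from h import *
c=cam('scene');r=arm.pinpoint('scene','sickle_pointer')[0];print(r['p'],r['centre'])
print(arm.close_job())
E
```

```text
0.58 [149.3, 254.8]
the job is handed in; nothing more can be done
None
```

I tightened the knife's clamp until its clutch first slipped, let go of the thumbscrew, backed off and handed the job in at about 7 s of the 32 s allowed.

- **Tightening:** I pinched the knife clamp's thumbscrew bar and turned it clockwise about 40° in small steps. The brass pointer stopped at the rib at a bearing of about −98°, and the bar then ran on past it. I stopped turning there and lifted straight off.
- **Last checks:** After letting go, the pointer lines up with the rib in the scene, side and wrist pictures. The depth measurement puts the bar at about −109°, so it slipped about 11°, within the 5 to 30° allowed. The gripper was open and clear, with no load on the wrist.
- **Sickle's clamp:** I never went near it. The network's point for its pointer tip moved 2 pixels between the first and last pictures ([151, 255] and [149, 255]). I took that as detector scatter.
- **What disagreed:**
  - The wrist torque was too noisy to show the slip, so I judged it from the pointer stopping in the pictures.
  - The early estimates of the bar's centre differed by up to about 8 mm, until the depth measurement settled it.

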